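# Function test of a latching stop button on a training desk

### The arm

A 7-joint arm with a two-finger parallel gripper is mounted at the origin on the work surface. World frame = base frame: x ahead of the robot, y to its left, z up, the work surface at z = 0. Lengths are in m, angles in rad, forces in N, time in s.
With the tool pointing down it reaches from about 0.4 to 0.85 m from the base axis. Payload 10.4 kg.
Tool frame: the origin (TCP) lies at the very end of the fingers, on their centre line; the grasp point (between the pads) lies 19 mm behind it; z points along the fingers, y is the line along which they close (so a half turn about z gives the same grasp; the last joint's range is limited). The gripper opens to 87 mm and grips with 3 to 60 N. Pads are 19 mm wide; open, the fingers measure 117 mm over their backs; the gripper's body (75 mm by 190 mm) begins 51 mm behind the grasp point.
Start: joints at [1.197, 0.332, -0.065, 1.46, 0.022, 1.35, -0.088], TCP at [0.215, -0.587, 0.223] pointing down, gripper open.
Joint ranges: [-2.6, 2.6], [-0.5, 2.12], [-1.47, 1.34], [0.16, 2.42], [-1.27, 4.41], [0.06, 2.06], [-2.6, 2.6]. Speed limits (rad/s): [2.22, 2.22, 2.79, 2.79, 3.14, 3.14, 3.14].

### API

Orientations are given as a unit quaternion [x, y, z, w].
In Python, from bench import r gives the robot as it stands.
- The arm moves only by the shell command python3 -m crank 'ROWS' [FORCE]. ROWS is JSON, a list that holds one entry, the list of rows, each a list of 5 numbers: the shift along the tool's x, y, z in mm, then the turn about the tool's z in degrees, then the opening, from -1 (shut) to 1 (fully open). A call has 1 to 20 rows; each row is the pose to reach, as a shift and turn from the pose commanded when the call began, along the tool's axes at that moment; what a row does not reach only later rows make up. A row lasts 1/10 s, in which the tool goes at most 50 mm and 8.59 degrees, less where a joint would pass 70% of its speed; a pose out of reach is approached as far as the arm can. A call with a gripper value outside its range is refused whole. The fingers move at their own pace and stop on an object; FORCE is the grip in N (left out, the last holds). Time passes only in rows, so rows that repeat a pose let the fingers close. It gives the time, the measured TCP pose, the force, the opening and the grip force at its end, in the units of the state.
- r.read_state(): the state, without advancing time (a new reading comes with each control period).
- r.camera(name): name is "side" or "top" or "wrist"; returns a dict with "image" (480x640x3 uint8, red, green, blue), "vfov" (degrees; the focal length in pixels is half the picture's height over the tangent of half this angle, whatever the lens; pixels are square), "cx", "cy" (the principal point, pixels), "eye" and "attitude" of the camera in the world. Camera axes: x right, y down, z forward; pixel columns grow to the right and rows downward; lengths in m; the calibration is good to about 2 mm. A picture is of the moment at which its call begins. There is no depth.
- r.close_job(): hands the job in; it is judged then, once.
The state is a dict: "time": time; "joint_positions": joint angles; "joint_vel": joint speeds; "joint_torque": joint torques, N m; "ee_pos": TCP position; "eef_rot": TCP orientation; "ft_force": force on the tool from outside, world axes, zero at the start; "torque": the same for the moment, N m; "width": finger opening in m; "grip_force": force on a finger pad.
Only numpy, scipy, OpenCV 4.12 (cv2) and the standard library are available. Lean on these libraries where they do the work, as an engineer would, in place of code of your own. Each camera call takes 0.05 s, during which the arm holds its last target. There are 200 camera calls.

### The job

Check the stop button of the training conveyor without gripping anything: press the winged mushroom button straight in with the fingertips until it latches, and take the fingers off so that it is seen to stay in by itself. Then twist it clockwise by pushing with a fingertip against one side of its bar until the latch lets go, and leave it sprung fully out again. Do not press the plain round start button beside it, and leave the mug, scanner, mouse and stapler where they are.

Things in the scene. Friction and masses are not known exactly. Their poses are not given: they have to be found in the camera images.
- station: fixed grey control box, 120 (x) x 210 (y) x 70 mm; origin at the centre of its underside, z up. On its top: the mushroom button, its axis at y = -42 mm, inside a fixed black ring guard (84 mm outside diameter, top 88 mm above the desk), and the start button at y = +62 mm
- mushroom: head of the stop button: domed disc 64 mm in diameter with an upright bar across it, 58 mm long, 12 mm thick. Origin on the axis at the middle of the bar's top; x along the bar, z up. Out, the bar's top is 128 mm above the desk, the dome 104, the rim 98; latched in, all 9 mm lower. It springs up when released: keep a pushing fingertip 12 mm above the latched dome (it still overlaps the bar by 12)
- bar_left: the half of the bar on the head's +y side, its side face 6 mm from the axis, its upper edge 5 mm below the bar's top (a narrower cap, part of the mushroom, lies above). Origin level with the bar's top. Fingers pressing on bar_left and bar_right at once count as gripping
- bar_right: the same on the head's -y side. Pushing this half at the bar's -x end towards +y (of the head) turns the head clockwise
- stop_press (a joint): how far the stop button is pressed in, m: 0 out, 0.0125 fully in, against a hard stop. A spring pushes it out with about 5 N at the top and 8 N fully in, and the latch adds up to 2 N on the way. Pressed beyond about 0.010 it latches, and then stays at about 0.0087 when let go
- stop_twist (a joint): turn of the head, rad: 0 at rest, growing clockwise seen from above, end stop at 0.9. A spring turns it back to 0 (0.02 N m at 0, 0.065 N m at 0.9). When the latched button is turned beyond about 0.5 the latch lets go and the button springs out (friction on the fingertip may delay this until it backs off); when let go it turns back to 0
- start (a joint): travel of the plain round start button (28 mm in diameter, top 88 mm above the desk): 0 out, 0.006 pressed in; to be left alone
- mug: loose white mug, 76 mm in diameter, 95 mm tall, beside the box; origin at the centre of its underside; to be left alone
- scanner: loose black handheld code scanner lying on its side, about 170 x 62 mm, 44 mm tall; origin on the desk under its middle; to be left alone
- mouse: loose black computer mouse, 62 x 104 mm, 35 mm tall; origin at the centre of its underside; to be left alone
- stapler: loose stapler, 34 x 125 mm, 55 mm tall; origin at the centre of its underside; to be left alone

How it is judged:
By the outcome, as a careful person would: the job done as asked, in the order asked, and still so for the second after the job is handed in, with the robot touching nothing.
It also fails if it takes over 48 s, if anything falls off the work surface, if the arm or the gripper's body presses on something with over 40 N, if the wrist force passes 120 N, or if a joint passes its speed limit or range.

## Working session

There is one attempt and no reset: what is moved stays moved. The work goes in short steps, Python scripts to look and compute and a shell command to move; the robot and the scene stay as the last step left them, time stands still between calls to the robot, and variables do not carry over. Pictures are saved under pics/ and viewed, at most 10 in all, crops included, and the job is handed in when it is done.

```bash
ls; mkdir -p pics
cat > h.py <<'E'
import numpy as np, cv2
from scipy.spatial.transform import Rotation as R
from bench import r
def snap(n,f):
    c=r.camera(n); cv2.imwrite(f'pics/{f}.png',c['image'][:,:,::-1]); 
    np.save(f'pics/{f}.npy',np.array({k:v for k,v in c.items() if k!='image'},dtype=object)); return c
def rot(c):
    a=np.array(c['attitude'],float); return a if a.shape==(3,3) else R.from_quat(a).as_matrix()
def ray(c,u,v):
    f=240/np.tan(np.radians(c['vfov'])/2)
    d=rot(c)@np.array([(u-c['cx'])/f,(v-c['cy'])/f,1]); return np.array(c['eye'],float),d/np.linalg.norm(d)
def onz(c,u,v,z):
    e,d=ray(c,u,v); return e+d*(z-e[2])/d[2]
def proj(c,p):
    f=240/np.tan(np.radians(c['vfov'])/2); q=rot(c).T@(np.array(p)-np.array(c['eye'])); return q[:2]/q[2]*f+[c['cx'],c['cy']]
def tri(c1,p1,c2,p2):
    a,d=ray(c1,*p1); b,e=ray(c2,*p2); s=np.linalg.lstsq(np.c_[d,-e],b-a,rcond=None)[0]
    P,Q=a+s[0]*d,b+s[1]*e; return (P+Q)/2,np.linalg.norm(P-Q)
def load(f): return np.load(f'pics/{f}.npy',allow_pickle=True).item()
E
python3 - <<'E'
from h import *
for n in('top','side','wrist'):
    c=snap(n,n+'0'); print(n,{k:v for k,v in c.items() if k!='image'})
s=r.read_state(); print(s)
a=[cv2.imread(f'pics/{n}0.png') for n in('top','side')]
E
```

```text
pics
top {'vfov': 46.56859168082768, 'cx': 322.32013922248973, 'cy': 249.34937385805063, 'eye': array([0.37090538, 0.06641797, 1.29031764]), 'attitude': array([ 0.71445883, -0.69439517,  0.05952989, -0.06180706])}
side {'vfov': 48.84782292007703, 'cx': 325.60764388781183, 'cy': 248.42721351558927, 'eye': array([0.19233922, 0.68974197, 0.93132791]), 'attitude': array([-0.24451456,  0.89991764, -0.34733918,  0.09857158])}
wrist {'vfov': 63.78557122917319, 'cx': 325.08038900013435, 'cy': 241.4460568359587, 'eye': array([ 0.28304499, -0.56136962,  0.38429974]), 'attitude': array([ 0.81194125, -0.56738355, -0.07936245,  0.11193266])}
{'time': 0.15, 'joint_positions': array([ 1.19739209,  0.33273347, -0.06470804,  1.46074818,  0.02161101,
        1.34988879, -0.08849793]), 'joint_vel': array([ 8.46842704e-04, -1.10575305e-03,  6.40474040e-04, -4.06333878e-03,
       -7.03768936e-04,  8.62494973e-04,  7.00369784e-05]), 'joint_torque': array([ 1.22964986e-03, -6.23628688e+01,  2.50173878e-02, -3.90142536e+01,
       -6.12755469e-02,  3.72007058e-02,  7.61751767e-05]), 'ee_pos': array([ 0.21468423, -0.58666209,  0.2219326 ]), 'eef_rot': array([ 9.84653773e-01,  1.74518351e-01, -1.20922253e-04, -5.27314131e-04]), 'ft_force': array([-0.20280742,  0.77428702,  0.1693263 ]), 'torque': array([-0.0325959 ,  0.01082441,  0.00687406]), 'grip_force': 0.0, 'width': 0.08702154060348634}
```

View pics/top0.png

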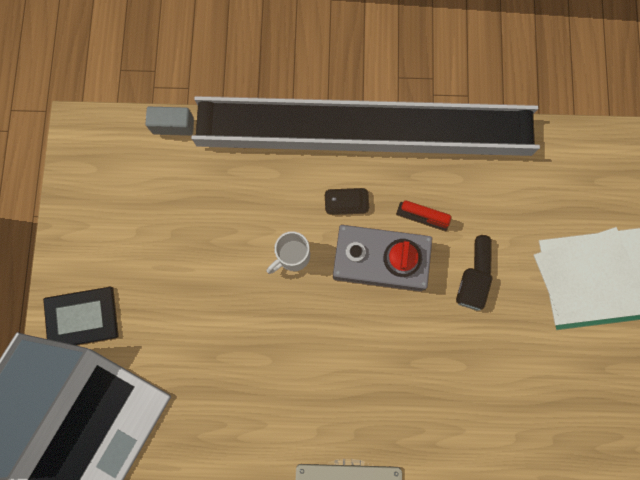

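View pics/side0.png

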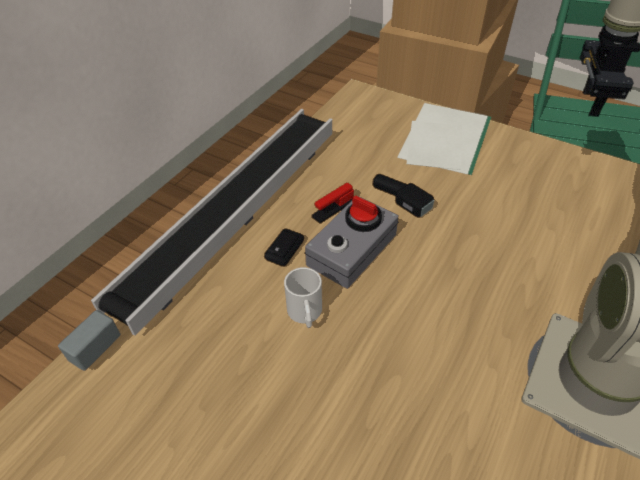

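The top view shows the mushroom at (403,257), start button at (356,252), box spanning about (334–432, 226–290). In the side view the mushroom is at (363,213). The bar runs roughly up and down in the top view.

Run:
```python
from h import *
a=cv2.imread('pics/top0.png');b=cv2.imread('pics/side0.png')
cv2.imwrite('pics/z1.png',np.hstack([cv2.resize(a[232:282,378:428],(400,400),interpolation=2),cv2.resize(b[188:238,338:388],(400,400),interpolation=2)]))
t,s=load('top0'),load('side0')
for n,im,c,(u0,v0,u1,v1) in(('top',a,t,(380,230,428,282)),('side',b,s,(340,188,390,235))):
    h=cv2.cvtColor(im,cv2.COLOR_BGR2HSV); m=((h[...,0]<8)|(h[...,0]>172))&(h[...,1]>150)&(h[...,2]>60)
    k=np.zeros_like(m);k[v0:v1,u0:u1]=m[v0:v1,u0:u1]
    ys,xs=np.nonzero(k); print(n,len(xs),xs.mean(),ys.mean(),xs.min(),xs.max(),ys.min(),ys.max())
    print(onz(c,(xs.min()+xs.max())/2,(ys.min()+ys.max())/2,.1))
m=(356,252)
print('start',onz(t,*m,.088),'tri start',tri(t,m,s,(337.5,241)))
```

```text
top 678 403.47050147492627 255.8023598820059 389 418 241 270
[ 0.56886755 -0.10258011  0.1       ]
side 717 357.9818688981869 205.43514644351464 340 377 188 221
[ 0.58694879 -0.11477152  0.1       ]
start [ 5.75666137e-01 -4.65120296e-04  8.80000000e-02] tri start (array([ 5.76273108e-01, -1.97313704e-04,  8.84355075e-02]), np.float64(0.0014326376748292553))
```

View pics/z1.png

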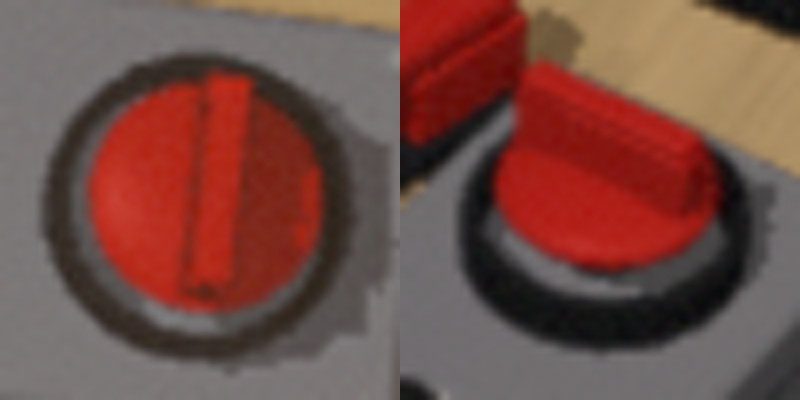

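The zoom shows the bar's cap running from about (407,241) to (404,267) in the top view. In the side view it runs from about (355.5,196) to (376,205.5). Next I'll triangulate the bar ends and axis, then work out the move.

```bash
cat >> h.py <<'E'
def totool(p,yaw=None):
    s=r.read_state(); M=R.from_quat(s['eef_rot']).as_matrix(); return 1000*M.T@(np.array(p)-s['ee_pos']), np.degrees(np.arctan2(M[1,0],M[0,0]))
E
python3 - <<'E'
from h import *
t,s=load('top0'),load('side0')
A=tri(t,(407,241.2),s,(355.7,196.2));B=tri(t,(404.3,267),s,(376,205.5));print(A,B,np.linalg.norm(A[0]-B[0]))
a,b=onz(t,407,241.2,.128),onz(t,404.3,267,.128);print(a,b,np.linalg.norm(a-b),(a+b)/2,np.degrees(np.arctan2(*(a-b)[1::-1])))
# ring outline fit (top crop px): extents 45..352 x, 55..360 y
print('ring',onz(t,378+198.5/8,232+207/8,.086),np.ptp([onz(t,378+x/8,250,.086)[1] for x in(45,352)]))
print(totool([.567,-.1035,.2]))
print('start',proj(load('wrist0'),[.567,-.1,.1]))
E
```

```text
(array([ 0.59291906, -0.10619716,  0.13012004]), np.float64(0.003798723754476806)) (array([ 0.53805883, -0.10018282,  0.13186064]), np.float64(0.00235562742008716)) 0.0552163643597396
[ 0.59514749 -0.10590979  0.128     ] [ 0.53974634 -0.10037651  0.128     ] 0.05567679215509869 [ 0.56744691 -0.10314315  0.128     ] -5.703598276069899
ring [ 0.56589308 -0.10308518  0.086     ] 0.0840379282955291
(array([ 496.90958261, -332.62317185,   22.26518998]), np.float64(20.101265319369073))
start [-489.96070704 -941.75253427]
```

```bash
python3 -m crank '[[[415,-362,5,26,-1],[415,-362,5,26,-1],[415,-362,5,26,-1],[415,-362,5,26,-1],[415,-362,5,26,-1],[415,-362,5,26,-1],[415,-362,5,26,-1],[415,-362,5,26,-1],[415,-362,5,26,-1],[415,-362,5,26,-1],[415,-362,5,26,-1],[415,-362,5,26,-1],[415,-362,5,26,-1],[415,-362,5,26,-1],[415,-362,5,26,-1],[415,-362,5,26,-1],[415,-362,5,26,-1],[415,-362,5,26,-1]]]' 3
python3 - <<'E'
from h import *
c=snap('wrist','w1'); s=r.read_state(); print(s['time'],s['ee_pos'],s['width'],s['ft_force'],totool([.567,-.103,.14]))
for p in([.567,-.103,.128],[.5958,-.1059,.128],[.538,-.1001,.128]): print(proj(c,p))
E
```

```text
time: 1.95
ee_pos: [0.48, -0.1048, 0.2176]
eef_rot: [0.999, -0.052, 0.0, 0.0]
ft_force: [-0.4, 0.5, 0.5]
width: 0.0003
grip_force: 0.0
2.0 [ 0.48004995 -0.10466454  0.21759958] 0.0005740199090286259 [ 0.00950332  0.05082004 -0.8805097 ] (array([ 86.3034333 , -10.64723428,  77.60882952]), np.float64(-5.928216668159567))
[307.37723583 109.8144378 ]
[306.60491851  58.82872047]
[308.13641217 157.86562963]
```

View pics/w1.png

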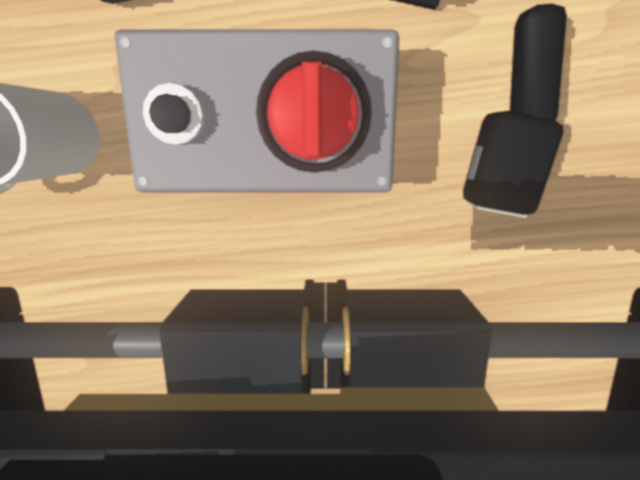

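The bar runs from (311,63) to (311,158) in the wrist view, aligned with the tool and about 2 mm to the -y side of the prediction. I'll go above the axis and down to just over the bar.

```bash
python3 -m crank '[[[45,-5,20,0,-1],[86,-9,50,0,-1],[86,-9,80,0,-1],[86,-9,84,0,-1],[86,-9,84,0,-1],[86,-9,84,0,-1]]]'
python3 - <<'E'
from h import *
print(totool([.567,-.1045,.1165]),r.read_state()['time'])
E
```

```text
time: 2.6
ee_pos: [0.567, -0.1046, 0.1356]
eef_rot: [0.999, -0.052, 0.001, 0.0]
ft_force: [0.0, 0.1, 0.2]
width: 0.0006
grip_force: 0.0
(array([-0.09984183, -0.08100527, 19.07742168]), np.float64(-5.917917837504022)) 2.6
```

```bash
python3 -m crank '[[[0,0,5,0,-1],[0,0,8,0,-1],[0,0,11,0,-1],[0,0,14,0,-1],[0,0,16,0,-1],[0,0,16,0,-1],[0,0,16,0,-1]]]'
```

```text
time: 3.3
ee_pos: [0.5673, -0.1046, 0.119]
eef_rot: [0.999, -0.052, 0.001, 0.0]
ft_force: [-1.1, 0.4, 6.7]
width: 0.0009
grip_force: 3.6
```

```bash
python3 -m crank '[[[0,0,2,0,-1],[0,0,3,0,-1],[0,0,3,0,-1],[0,0,3,0,-1]]]'
```

```text
time: 3.7
ee_pos: [0.5673, -0.1046, 0.1162]
eef_rot: [0.999, -0.052, 0.001, 0.0]
ft_force: [-1.6, 0.3, 8.2]
width: 0.0004
grip_force: 3.9
```

Pressed about 11.8 mm with 8 N, so it should be latched. I'll lift off and back away to see whether it stays in.

```bash
python3 -m crank '[[[0,0,-5,0,-1],[0,0,-40,0,-1],[-20,0,-80,0,-1],[-60,5,-100,0,-1],[-86,9,-100,0,-1],[-86,9,-100,0,-1],[-86,9,-100,0,-1],[-86,9,-100,0,-1]]]'
python3 - <<'E'
from h import *
w=snap('wrist','w2'); t=snap('top','top2'); s=snap('side','side2'); print(r.read_state()['time'],r.read_state()['ee_pos'])
b=lambda f,y,x:cv2.resize(cv2.imread(f'pics/{f}.png')[y:y+50,x:x+50],(400,400),interpolation=2)
cv2.imwrite('pics/z2.png',np.hstack([b('side0',188,338),b('side2',188,338)]))
for p in([.567,-.1045,.128],[.567,-.1045,.119],[.5958,-.1075,.119],[.538,-.1015,.119]): print('w',proj(w,p),'s',proj(s,p))
im=w['image'];h=cv2.cvtColor(im,cv2.COLOR_RGB2HSV);m=((h[...,0]<8)|(h[...,0]>172))&(h[...,1]>150)&(h[...,2]>60);m[:30]=0;m[200:]=0
ys,xs=np.nonzero(m);print(xs.min(),xs.max(),ys.min(),ys.max())
E
```

```text
time: 4.5
ee_pos: [0.4806, -0.1043, 0.2145]
eef_rot: [0.999, -0.051, 0.0, -0.0]
ft_force: [-0.4, -0.7, -0.1]
width: 0.0003
grip_force: 0.0
4.65 [ 0.48055548 -0.10409925  0.21414243]
w [310.73769978 110.32294118] s [364.68191092 201.07358935]
w [311.25293781 111.11048223] s [364.49345448 204.03253361]
w [310.83674881  61.41514705] s [353.87000249 198.9113321 ]
w [311.67743384 158.02134951] s [375.4089156  209.28687589]
270 357 64 158
```

View pics/z2.png

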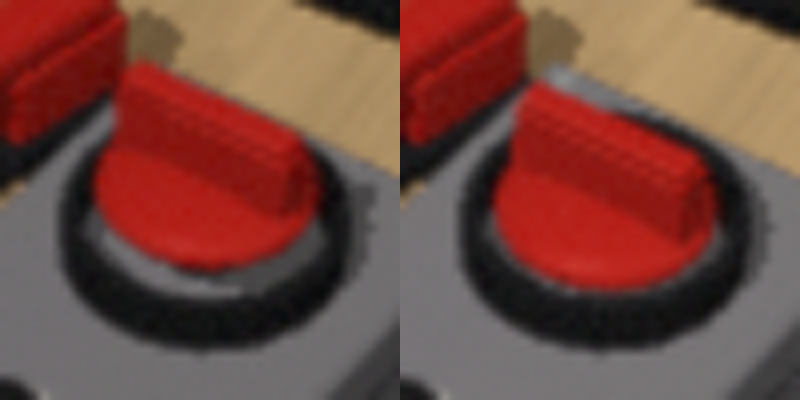

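View pics/w2.png

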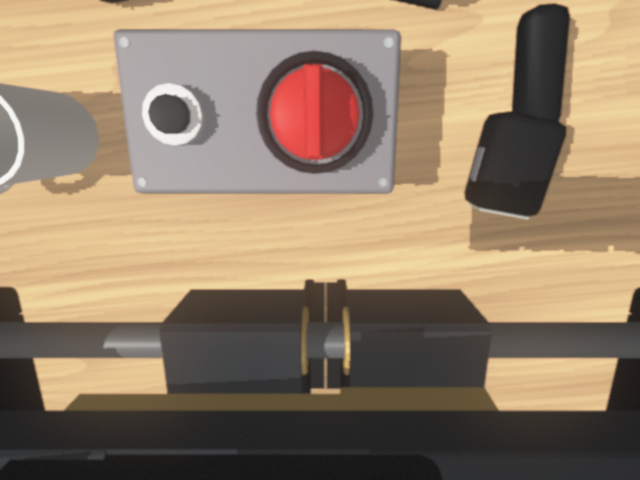

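The side pictures show that the head has sunk and stays in by itself. In the wrist view the bar runs from (313,64) to (313,158). Next: beside the bar's near end, on the -y side.

Run:
```python
from h import *
q,y=totool([.567,-.105,.107]);print(q+[-26,32,0],y,r.read_state()['ee_pos'])
```

```text
[ 60.14389821  24.12543914 107.09896249] -5.86712005820086 [ 0.48055548 -0.10409925  0.21414243]
```

```bash
python3 -m crank '[[[40,24,20,0,-1],[60,24,60,0,-1],[60,24,95,0,-1],[60,24,104,0,-1],[60,24,106,0,-1],[60,24,106,0,-1],[60,24,106,0,-1]]]'
python3 - <<'E'
from h import *
q,y=totool([.567,-.105,.107]);print(q+[-26,32,0],q,y)
E
```

```text
time: 5.35
ee_pos: [0.5384, -0.1346, 0.1106]
eef_rot: [0.999, -0.051, 0.001, 0.0]
ft_force: [-0.2, -0.2, 0.5]
width: 0.0006
grip_force: 0.0
[-0.56249788 -0.39891123  3.62209371] [ 25.43750212 -32.39891123   3.62209371] -5.900512694794814
```

```bash
python3 -m crank '[[[0,0,3.5,0,-1],[0,0,3.5,0,-1],[0,-4,3.5,0,-1],[0,-8,3.5,0,-1],[0,-12,3.5,0,-1],[0,-14,3.5,0,-1],[0,-14,3.5,0,-1]]]'
```

```text
time: 6.05
ee_pos: [0.5389, -0.1199, 0.1051]
eef_rot: [0.999, -0.051, 0.0, -0.0]
ft_force: [-0.8, -0.3, 0.8]
width: 0.0009
grip_force: 0.0
```

```bash
python3 -m crank '[[[0,-2,-2,0,-1],[0,-4,-2,0,-1],[0,-6,-2,0,-1],[0,-8,-2,0,-1],[0,-8,-2,0,-1]]]'
python3 - <<'E'
from h import *
c=snap('side','s3');cv2.imwrite('pics/z3.png',cv2.resize(c['image'][170:245,320:400,::-1],(640,600),interpolation=2))
print(totool([.567,-.105,.107]))
E
```

```text
time: 6.55
ee_pos: [0.5392, -0.1133, 0.1071]
eef_rot: [0.999, -0.052, -0.0, 0.001]
ft_force: [-3.4, -3.5, 2.1]
width: 0.0004
grip_force: 1.8
(array([ 26.7230383 , -10.95303759,   0.1085411 ]), np.float64(-5.938673321437852))
```

View pics/z3.png

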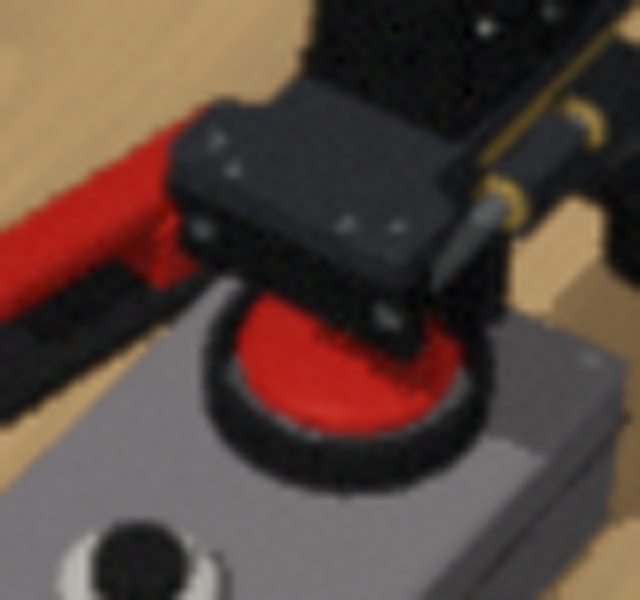

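The gripper body hides the bar, but the force of 3.5 N shows contact. I'll keep pushing.

```bash
python3 -m crank '[[[0,-1.5,0,0,-1],[0,-3,0,0,-1],[0,-4.5,0,0,-1],[0,-6,0,0,-1],[0,-6,0,0,-1]]]'
```

```text
time: 7.1
ee_pos: [0.5404, -0.1064, 0.107]
eef_rot: [0.999, -0.051, 0.0, 0.0]
ft_force: [-0.7, -2.9, 0.6]
width: 0.0003
grip_force: 1.3
```

```bash
python3 -m crank '[[[0,-1.5,0,0,-1],[0,-3,0,0,-1],[0,-3,0,0,-1]]]'
```

```text
time: 7.4
ee_pos: [0.5405, -0.1034, 0.107]
eef_rot: [0.999, -0.051, -0.0, -0.0]
ft_force: [-1.8, -3.9, 0.4]
width: 0.0007
grip_force: 1.3
```

```bash
python3 -m crank '[[[0,-1.5,0,0,-1],[0,-1.5,0,0,-1],[0,4,0,0,-1],[0,12,0,0,-1],[0,25,0,0,-1],[0,25,-30,0,-1],[0,20,-70,0,-1],[-30,0,-105,0,-1],[-60,-12,-105,0,-1],[-60,-12,-105,0,-1],[-60,-12,-105,0,-1],[-60,-12,-105,0,-1]]]'
python3 - <<'E'
from h import *
snap('wrist','w4');snap('top','top4');snap('side','side4')
b=lambda f,y,x:cv2.resize(cv2.imread(f'pics/{f}.png')[y:y+50,x:x+50],(400,400),interpolation=2)
cv2.imwrite('pics/z4.png',np.hstack([b('side4',188,338),b('top4',232,378)]))
D=cv2.absdiff(cv2.imread('pics/top4.png'),cv2.imread('pics/top0.png')).max(2)
for n,(y,x) in dict(mouse=(185,320),stapler=(198,393),scanner=(232,452),mug=(230,262),start=(238,342)).items(): print(n,(D[y:y+28,x:x+28]>40).sum())
E
```

```text
time: 8.6
ee_pos: [0.4824, -0.0864, 0.2119]
eef_rot: [0.999, -0.052, 0.0, -0.0]
ft_force: [-0.2, -0.6, -0.9]
width: 0.0005
grip_force: 0.0
mouse 0
stapler 36
scanner 331
mug 0
start 64
```

View pics/z4.png

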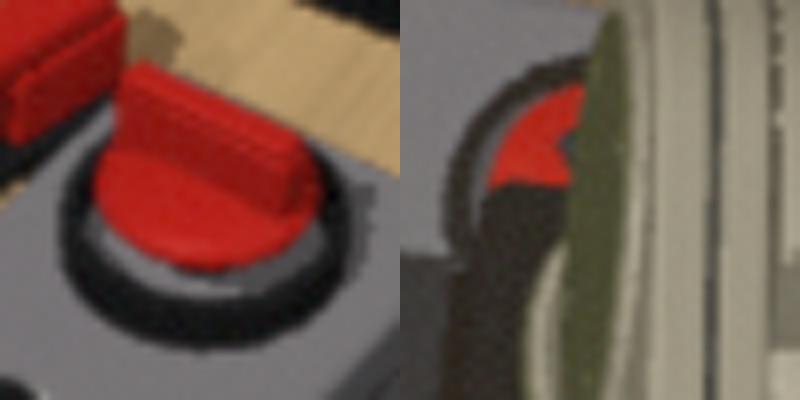

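View pics/w4.png

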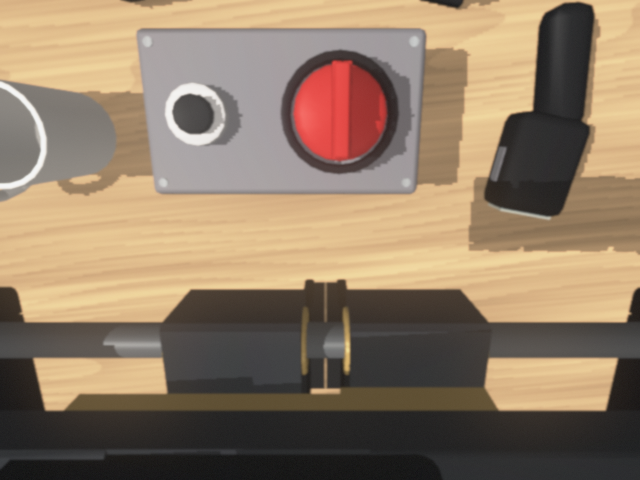

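The side view matches the first picture: the head is fully out and the bar is back at rest. The differences in the top view come from the arm covering it. I'll compare the side pictures once more and hand in if they agree.

Run:
```python
from h import *
D=cv2.absdiff(cv2.imread('pics/side4.png'),cv2.imread('pics/side0.png')).max(2)[165:330,255:440]
n=(D>40).sum(); print(n, r.read_state()['ft_force'])
if n<60: print(r.close_job())
```

```text
1170 [-0.65709771  0.3815152   0.52076255]
```

Run:
```python
from h import *
a,b=cv2.imread('pics/side4.png'),cv2.imread('pics/side0.png')
D=(cv2.absdiff(a,b).max(2)>40).astype(np.uint8)
n,_,st,_=cv2.connectedComponentsWithStats(D[165:330,255:440])
print([(s[0]+255,s[1]+165,s[2],s[3],s[4]) for s in st[1:] if s[4]>8])
cv2.imwrite('pics/z5.png',np.hstack([cv2.resize(i[165:330,255:440],(400,357)) for i in(b,a)]))
```

```text
[(np.int32(360), np.int32(165), np.int32(63), np.int32(19), np.int32(781)), (np.int32(411), np.int32(186), np.int32(29), np.int32(43), np.int32(388))]
```

View pics/z5.png

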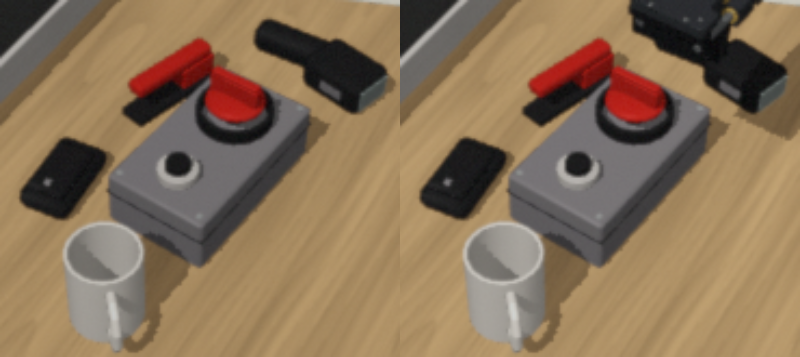

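The only differences are the gripper and its shadow at the upper right. The button and all the loose things are unchanged.

```bash
python3 -c "
from bench import r
print(r.close_job())"
```

```text
the job is handed in; nothing more can be done
None
```

The job is handed in: the stop button was pressed until it latched, seen to stay in by itself, then twisted clockwise with the closed fingertips until it let go; the last pictures show it fully out, with the start button, mug, scanner, mouse and stapler unmoved.

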